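Put the cufflink tin away in the sprung valet case

TASK

Press the red release button on top of the wooden valet case so that its tray springs out, and set the small brass tin down upright in the front compartment of the tray without dropping it. Then push the tray home by its front until it clicks and stays shut by itself; be gentle with the button and the tray, pushing only as hard as the catch needs and always with less than 20 N, and leave everything else where it stands.

Things in the scene. Friction and masses are not known exactly. Their poses are not given: they have to be found in the camera images.
- chest: Dark wooden valet case fixed to the table, 180 deep (x) x 190 wide (y) x 80 mm high with a blue cloth patch and a white dish on its top. Origin at the centre of its underside; its -x side is the front, where the tray comes out; z up. It stands turned by up to 0.3 rad either way
- tray (a joint): Travel of the tray out of the case along the case's -x, m: about 0 latched, 0.08 sprung fully out, -0.002 at the rigid inner stop. A spring pushes it out (4.6 N shut, 1.4 N out). Pushing home, the catch ramp (0.017 to 0.009) raises the force to 10 N, then it dips to 7 N though NOT yet caught; at about 0 it snaps in, and 2 mm on it meets the stop. Let go earlier, it springs out
- tray_plate (a point): Nominal middle of the outer face of the tray's wooden front plate (push here, along the case's +x); moves with the tray. The plate is 160 mm wide (y), 20 mm thick, reaching from 10 to 66 mm above the table. The plate is adjustable on brass runners: its real outer face stands 0 to 18 mm farther out (-x) than this point, a fixed amount through the run; how much is not told and must be found by touch
- tray_well (a point): Centre of the floor of the tray's front compartment (moves with the tray); axes as the case's. The compartment is 67 (x) x 130 mm (y) inside with walls 26 mm above this floor, 6 mm thick; the floor is 14 mm above the table. It lies 50 mm + tray value in front of the case's origin: all of it is clear of the case when sprung out
- release (a joint): Travel of the red button, m: 0 up, 0.008 fully down (rigid stop). Its spring takes 2.5 N at the start and 6 N fully down; the tray lets go at about 0.005. When the tray is pushed home the catch pulls the button down by about 5 mm, and it springs back up as the tray clicks in
- release_top (a point): Centre of the top of the round red button (26 mm across), on the case's top, 30 mm from the case's middle towards the front; 94 mm above the table when up and 14 mm proud of the case's top. Press straight down
- tin: Small round brass cufflink tin, 40 mm across, 28 mm high, about 0.06 to 0.13 kg, standing on the table. Origin at the centre of its underside, z up
- polish: Bystander: flat black polish tin, 56 mm across, 22 mm high; origin at the centre of its underside. Leave alone
- scent: Bystander: amber glass bottle with a brass cap, 48 mm across, 100 mm high; origin at the centre of its underside. Leave alone
- dish: Bystander: white bowl, 60 mm across, 20 mm high, standing on the rear part of the case's top; origin at the centre of its underside. Leave alone
- brush: Bystander: wooden-handled brush lying on the table on the right (-y). Leave alone
- ring_box: Bystander: small green gift box, 55 x 55 x 36 mm, on the left (+y); origin at the centre of its underside. Leave alone
Things that resemble listed ones, but are neither listed nor needed, are in the scene too. There is more than one size of the tin; the job needs the smaller.

How it is judged:
By the outcome, as a careful person would: the job done as asked, in the order asked, and still so for the second after the job is handed in, with the robot touching nothing.
It also fails if it takes over 72 s, if anything falls off the work surface, if the arm or the gripper's body presses on something with over 40 N, if the wrist force passes 120 N, or if a joint passes its speed limit or range.

ROBOT

A 6-joint arm with a two-finger parallel gripper is mounted at the origin on the work surface. World frame = base frame: x ahead of the robot, y to its left, z up, the work surface at z = 0. Lengths are in mm, angles in degrees, forces in N, time in s.
With the tool pointing down it reaches from about 350 to 875 mm from the base axis. Payload 15.5 kg.
Tool frame: the origin (TCP) lies between the finger pads; the fingertips stand ctrl.nose_length ahead of it and the grasp point (between the pads) lies 2 mm behind it (ctrl.nose_length is the distance from the TCP to the fingertips, in mm); z points along the fingers, y is the line along which they close (so a half turn about z gives the same grasp; the last joint's range is limited). The gripper opens to 85 mm and grips with 20 to 120 N. Pads are 22 mm wide; open, the fingers measure 114 mm over their backs; the gripper's body (76 mm by 85 mm) begins 54 mm behind the grasp point. The pads swing forward as they close: fully open they stand 13 mm farther back than shut.
Start: joints at [67.695, 28.281, 77.091, -0, 74.628, -5.472], TCP at [180.99, 598.222, 248.277] pointing down, gripper open.
Joint ranges: [-166.48, 166.48], [-47.26, 123.95], [12.59, 153.08], [-70.14, 250.14], [6.76, 159.57], [-176.63, 176.63]. Speed limits (degrees/s): [108.29, 108.29, 147.25, 172.46, 172.46, 172.46].

INTERFACE

Orientations are given as a 3x3 rotation matrix whose columns are the frame's x, y, z axes.
In Python, from station import ctrl gives the robot as it stands.
- The arm moves only by the tool servo_tool, never from a script. Its argument "motion" is a list of rows, each an object with "dp": the shift along the tool's x, y, z in m, a list of three; "turn": the turn about the tool's z in degrees. In form: [{"dp": [dx, dy, dz], "turn": turn}, ...]. A call has exactly 5 rows; each row is the pose to reach, as a shift and turn from the pose commanded when the call began, along the tool's axes at that moment; what a row does not reach only later rows make up. A row lasts 1/12 s, in which the tool goes at most 41.7 mm and 7.16 degrees, less where a joint would pass 70% of its speed; a pose out of reach is approached as far as the arm can. A call with a gripper value outside its range is refused whole. "hand" is the finger opening in m, from 0 to 0.0854, set as the call begins (left out, the last holds). The fingers move at their own pace and stop on an object; "force" is the grip in N (left out, the last holds). Time passes only in rows, so rows that repeat a pose let the fingers close, or fill a call up. It gives the time, the measured TCP pose, the force, the opening and the grip force at its end, in the units of the state.
- ctrl.observe(): the state, without advancing time (a new reading comes with each control period).
- ctrl.grab_frame(name): name is "scene" or "top"; returns a dict with "color" (384x512x3 uint8, red, green, blue), "fx", "fy", "cx", "cy" (pixels), "rvec" (rotation vector, rad) and "tvec" (3), from world to camera coordinates, as OpenCV has them. Camera axes: x right, y down, z forward; pixel columns grow to the right and rows downward; lengths in mm; the calibration is good to about 2 mm. A picture is of the moment at which its call begins. There is no depth.
- ctrl.finish_job(): hands the job in; it is judged then, once.
The state is a dict: "clock": time; "joint_pos": joint angles; "qd": joint speeds; "joint_efforts": joint torques, N m; "position": TCP position; "tcp_rot": TCP orientation; "wrist_force": force on the tool from outside, world axes, zero at the start; "wrist_torque": the same for the moment, N m; "opening": opening from 0.0 (shut) to 1.0 (fully open); "finger_force": force on a finger pad.
Only numpy, scipy, OpenCV 4.12 (cv2) and the standard library are available. Lean on these libraries where they do the work, as an engineer would, in place of code of your own. Each camera call takes 0.05 s, during which the arm holds its last target. There are 200 camera calls.

## Working session

There is one attempt and no reset: what is moved stays moved. The work goes in short steps, Python scripts to look and compute and a tool call to move; the robot and the scene stay as the last step left them, time stands still between calls to the robot, and variables do not carry over. Pictures are saved under pics/ and viewed, at most 10 in all, crops included, and the job is handed in when it is done.

Besides the shell and the picture viewer there is one more tool, called in YAML: its name, and indented under it one key for each argument. servo_tool: Moves the arm, as the interface text tells. Its arguments: {"type":"object","properties":{"motion":{"type":"array","items":{"type":"object","properties":{"dp":{"type":"array","items":{"type":"number"}},"turn":{"type":"number"}}}},"hand":{"type":"number"},"force":{"type":"number"}},"required":["motion"]}

```bash
mkdir -p pics; ls; python3 - <<'E'
from station import ctrl
import cv2
print(ctrl.nose_length); print(ctrl.observe())
for n in("scene","top"):
    f=ctrl.grab_frame(n); cv2.imwrite(f"pics/{n}0.png",f["color"][:,:,::-1]); print({k:v for k,v in f.items() if k!="color"})
E
```

```text
pics
17.0
{'clock': 0.0, 'joint_pos': array([ 6.76960092e+01,  2.83149799e+01,  7.71265732e+01, -1.46125501e-04,
        7.46277934e+01, -5.47143911e+00]), 'qd': array([-0.0313784 , -0.07953638,  0.11576784,  0.03297616, -0.05609524,
       -0.00221123]), 'joint_efforts': array([ 3.19380895e-03, -8.82171750e+01, -3.83870959e+01,  9.48772299e-05,
        1.01162036e-02,  4.34039407e-05]), 'position': array([180.85353623, 597.91717612, 247.7024979 ]), 'tcp_rot': array([[-9.57155305e-01,  2.89574712e-01, -4.57067747e-04],
       [ 2.89575050e-01,  9.57154655e-01, -1.12070483e-03],
       [ 1.12956745e-04, -1.20504399e-03, -9.99999268e-01]]), 'wrist_force': array([ 0.51727221, -0.01798962,  0.12013557]), 'wrist_torque': array([-0.01552416, -0.02880496,  0.03799281]), 'finger_force': 0.0, 'opening': 0.9995869790661466}
{'fx': 392.39178436778883, 'fy': 392.39178436778883, 'cx': 259.36332229645694, 'cy': 191.66988488763664, 'rvec': array([ 1.51384779,  2.32380587, -0.66293458]), 'tvec': array([ 258.43363132, -441.92908313, 1495.16717591])}
{'fx': 453.21584080276153, 'fy': 453.21584080276153, 'cx': 251.8599454598811, 'cy': 187.01405540888362, 'rvec': array([ 2.13999592, -2.15436818,  0.17494841]), 'tvec': array([ -10.22645354,  628.39221143, 1183.21553308])}
```

View pics/scene0.png

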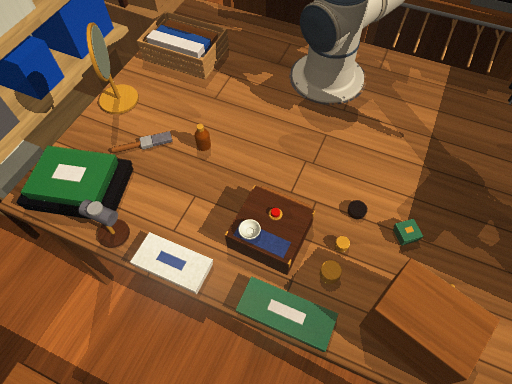

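View pics/top0.png

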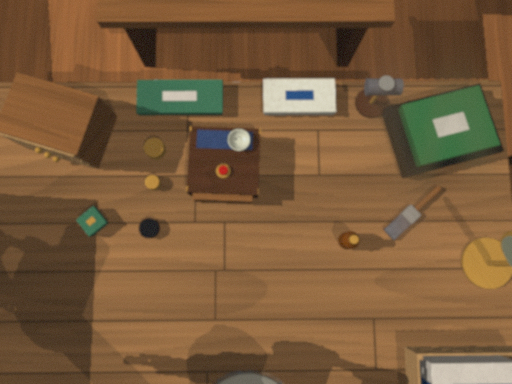

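The scene view shows the button at (276,213) and the dish at (250,229). Things that could be taken for the small tin:
- the small brass tin at scene (343,243), top (152,182)
- the larger brass tin at scene (331,270), top (154,147)
- the black polish tin at scene (357,209), top (149,228)

I choose the small one at top (152,182) and will check it in a close crop.

```bash
cat > h.py <<'E'
import numpy as np, cv2
from station import ctrl
def cam(f):
    R=cv2.Rodrigues(np.array(f["rvec"]))[0]; t=np.array(f["tvec"]); K=np.array([[f["fx"],0,f["cx"]],[0,f["fy"],f["cy"]],[0,0,1]]); return K,R,t
def ray(f,uv,z):
    K,R,t=cam(f); c=-R.T@t; d=R.T@np.linalg.inv(K)@np.array([uv[0],uv[1],1.]); return c+d*(z-c[2])/d[2]
def blob(f,lo,hi,box):
    x0,y0,x1,y1=box; h=cv2.cvtColor(f["color"][y0:y1,x0:x1],cv2.COLOR_RGB2HSV); m=cv2.inRange(h,lo,hi)
    n,l,s,c=cv2.connectedComponentsWithStats(m); i=1+s[1:,4].argmax(); return c[i]+[x0,y0],s[i]+[x0,y0,0,0,0]
E
python3 - <<'E'
from h import *
f=ctrl.grab_frame("top"); s=ctrl.grab_frame("scene")
im=f["color"][:,:,::-1]
a=cv2.resize(im[115:215,130:280],None,fx=5,fy=5,interpolation=cv2.INTER_CUBIC)
cv2.imwrite("pics/c1.png",a)
b=cv2.resize(s["color"][180:290,210:370,::-1],None,fx=5,fy=5,interpolation=cv2.INTER_CUBIC); cv2.imwrite("pics/c2.png",b)
for g,bx in((f,(205,155,240,190)),(s,(260,200,290,225))):
    c,st=blob(g,(0,180,130),(6,255,255),bx); print("btn",c,st,ray(g,c,94))
for g,bx in((f,(140,170,165,195)),(s,(330,232,356,256)),(f,(140,135,168,162)),(s,(315,258,345,284))):
    c,st=blob(g,(15,140,110),(30,255,255),bx); print("tin",c,st,ray(g,c,28),ray(g,c,14))
E
```

```text
btn [222.75       169.61538462] [219 166   8   8  52] [667.94921978  62.22301525  94.        ]
btn [275.25    211.65625] [271 207   9  10  64] [671.32470788  64.53232596  94.        ]
tin [150.5875     181.75833333] [140 172  20  21 240] [647.68937753 264.71442497  28.        ] [650.01895469 267.72010892  14.        ]
tin [342.60465116 242.88953488] [336 236  14  17 172] [653.46137872 264.14463541  28.        ] [646.49453694 264.43810989  14.        ]
tin [153.23278689 147.07540984] [143 138  21  19 305] [745.82012655 259.92735867  28.        ] [749.26049968 262.87885518  14.        ]
tin [330.87616099 269.34365325] [321 260  21  20 323] [740.81838332 258.86252397  28.        ] [735.05334274 259.08333058  14.        ]
```

View pics/c1.png

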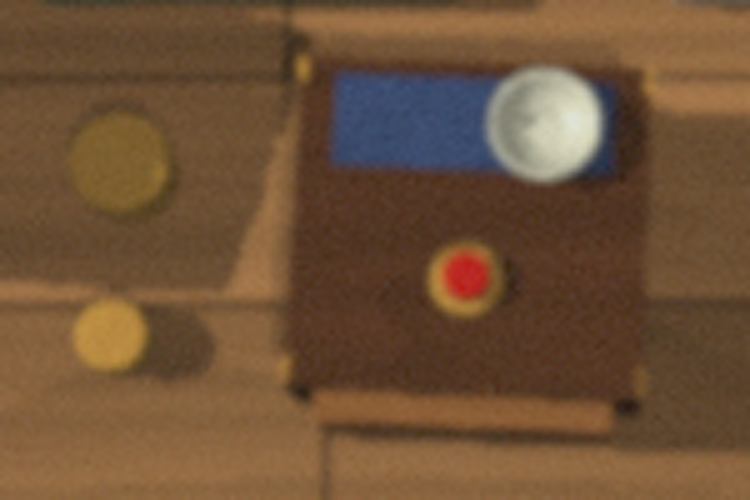

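View pics/c2.png

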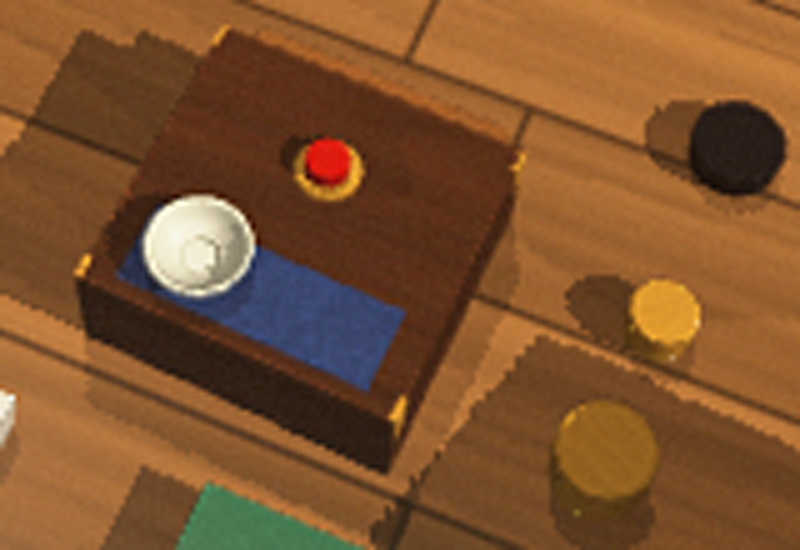

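The crops confirm the choice. The small tin, with its bright cap, is at top (152,182) / scene (343,242), and the larger tin is behind it. The brass corners of the case are at top (187,188), (258,191), (190.6,128.6), (260,130) and scene (313.8,212.4), (254.4,187.2), (289.6,262), (226.6,233).

```bash
python3 - <<'E'
from h import *
f=ctrl.grab_frame("top"); s=ctrl.grab_frame("scene")
def tri(a,b):
    P=[cam(g)[0]@np.c_[cam(g)[1],cam(g)[2]] for g in(f,s)]
    X=cv2.triangulatePoints(P[0],P[1],np.array(a,float),np.array(b,float)); return (X[:3]/X[3]).ravel().round(1)
for n,a,b in (("FL",(187,188),(313.8,212.4)),("FR",(258,191),(254.4,187.2)),("RL",(190.6,128.6),(289.6,262)),("RR",(260,130),(226.6,233))):
    print(n,tri(a,b),ray(f,a,78).round(1),ray(s,b,78).round(1))
print("btn",tri((222.9,170),(275.4,211.8)),"tin",tri((151.9,181.9),(342.9,242.2)),ray(f,(151.9,181.9),28),ray(s,(342.9,242.2),28))
# chest top contour in top view
h=cv2.cvtColor(f["color"],cv2.COLOR_RGB2HSV)[115:215,130:280]
print(h[50,20:140:8].tolist(), h[70:95,80].tolist())
E
```

```text
FL [621.9 159.1  76.6] [622.1 157.5  78. ] [621.9 161.2  78. ]
FR [612.5 -28.5  76.2] [612.9 -30.3  78. ] [612.8 -25.4  78. ]
RL [784.8 151.6  74.5] [784.2 150.1  78. ] [785.7 153.5  78. ]
RR [778.4 -35.7  79.5] [779.4 -37.3  78. ] [777.2 -34.   78. ]
btn [668.1  62.9  86.7] tin [648.2 263.3  21.3] [647.27214871 261.09020777  28.        ] [651.10740032 264.26105115  28.        ]
[[13, 131, 101], [14, 130, 102], [14, 141, 101], [15, 139, 101], [15, 135, 153], [10, 129, 85], [10, 135, 81], [11, 140, 82], [11, 133, 86], [9, 190, 165], [11, 135, 87], [13, 140, 91], [11, 135, 89], [12, 143, 89], [15, 137, 108]] [[12, 142, 88], [11, 152, 79], [12, 141, 78], [11, 149, 77], [11, 153, 80], [10, 137, 82], [11, 137, 84], [14, 144, 87], [13, 150, 109], [14, 153, 130], [14, 157, 138], [14, 150, 141], [14, 151, 144], [14, 152, 139], [13, 152, 119], [13, 142, 90], [14, 152, 77], [16, 146, 94], [14, 142, 120], [14, 137, 140], [15, 144, 143], [15, 137, 147], [15, 131, 150], [15, 133, 151], [15, 144, 145]]
```

servo_tool:
  motion:
    - {"dp": [-0.02, -0.01, 0], "turn": -3}
    - {"dp": [-0.05, -0.03, 0], "turn": -6}
    - {"dp": [-0.09, -0.055, 0], "turn": -10}
    - {"dp": [-0.13, -0.08, 0], "turn": -14.3}
    - {"dp": [-0.17, -0.1, 0], "turn": -14.3}
  hand: 0.0
  force: 20

```text
clock: 0.72
position: [305.1, 461.4, 248.3]
tcp_rot: [[-0.999, 0.038, -0.0], [0.038, 0.999, -0.0], [0.0, -0.0, -1.0]]
wrist_force: [0.9, 1.6, -0.1]
opening: 0.302
finger_force: 0.0
```

servo_tool:
  motion:
    - {"dp": [-0.025, -0.025, 0], "turn": 0}
    - {"dp": [-0.05, -0.05, 0], "turn": 0}
    - {"dp": [-0.075, -0.075, 0], "turn": 0}
    - {"dp": [-0.1, -0.1, 0], "turn": 0}
    - {"dp": [-0.125, -0.125, 0], "turn": 0}

```text
clock: 1.13
position: [425.0, 331.2, 248.4]
tcp_rot: [[-0.999, 0.044, 0.0], [0.044, 0.999, 0.0], [-0.0, 0.0, -1.0]]
wrist_force: [0.5, 0.9, 1.0]
opening: 0.003
finger_force: 0.0
```

servo_tool:
  motion:
    - {"dp": [-0.025, -0.025, 0], "turn": 0}
    - {"dp": [-0.05, -0.05, 0], "turn": 0}
    - {"dp": [-0.075, -0.075, 0], "turn": 0}
    - {"dp": [-0.1, -0.1, 0], "turn": 0}
    - {"dp": [-0.125, -0.125, 0], "turn": 0}

```text
clock: 1.55
position: [544.4, 200.7, 248.3]
tcp_rot: [[-0.999, 0.044, 0.0], [0.044, 0.999, 0.0], [-0.0, 0.0, -1.0]]
wrist_force: [1.0, 0.3, 0.2]
opening: -0.001
finger_force: 0.0
```

servo_tool:
  motion:
    - {"dp": [-0.025, -0.025, 0.015], "turn": 0}
    - {"dp": [-0.05, -0.05, 0.03], "turn": 0}
    - {"dp": [-0.075, -0.075, 0.05], "turn": 0}
    - {"dp": [-0.1, -0.1, 0.07], "turn": 0}
    - {"dp": [-0.12, -0.12, 0.08], "turn": 0}

```text
clock: 1.97
position: [658.6, 74.8, 165.8]
tcp_rot: [[-0.999, 0.045, -0.002], [0.045, 0.999, -0.0], [0.002, -0.0, -1.0]]
wrist_force: [-0.6, -0.9, -0.6]
opening: -0.001
finger_force: 0.0
```

servo_tool:
  motion:
    - {"dp": [0, 0, 0], "turn": 0}
    - {"dp": [0, 0, 0], "turn": 0}
    - {"dp": [0, 0, 0], "turn": 0}
    - {"dp": [0, 0, 0], "turn": 0}
    - {"dp": [0, 0, 0], "turn": 0}

```text
clock: 2.38
position: [657.7, 78.1, 169.0]
tcp_rot: [[-0.999, 0.043, 0.001], [0.043, 0.999, 0.0], [-0.001, 0.0, -1.0]]
wrist_force: [-0.6, 0.8, -0.1]
opening: 0.0
finger_force: 0.0
```

servo_tool:
  motion:
    - {"dp": [-0.0125, -0.0145, 0.01], "turn": 0}
    - {"dp": [-0.0125, -0.0145, 0.03], "turn": 0}
    - {"dp": [-0.0125, -0.0145, 0.045], "turn": 0}
    - {"dp": [-0.0125, -0.0145, 0.05], "turn": 0}
    - {"dp": [-0.0125, -0.0145, 0.052], "turn": 0}

```text
clock: 2.8
position: [669.4, 62.2, 115.4]
tcp_rot: [[-0.999, 0.044, -0.002], [0.044, 0.999, -0.0], [0.002, -0.0, -1.0]]
wrist_force: [0.5, -0.6, 0.4]
opening: 0.001
finger_force: 0.0
```

servo_tool:
  motion:
    - {"dp": [0, 0, 0.0015], "turn": 0}
    - {"dp": [0, 0, 0.003], "turn": 0}
    - {"dp": [0, 0, 0.0045], "turn": 0}
    - {"dp": [0, 0, 0.006], "turn": 0}
    - {"dp": [0, 0, 0.007], "turn": 0}

```text
clock: 3.22
position: [670.1, 62.1, 109.8]
tcp_rot: [[-0.999, 0.044, 0.001], [0.044, 0.999, 0.0], [-0.001, 0.0, -1.0]]
wrist_force: [-1.2, -0.4, 5.6]
opening: 0.001
finger_force: 2.9
```

servo_tool:
  motion:
    - {"dp": [0, 0, 0.0005], "turn": 0}
    - {"dp": [0, 0, 0.001], "turn": 0}
    - {"dp": [0, 0, 0.0015], "turn": 0}
    - {"dp": [0, 0, 0.002], "turn": 0}
    - {"dp": [0, 0, 0.002], "turn": 0}

```text
clock: 3.63
position: [670.1, 62.1, 107.7]
tcp_rot: [[-0.999, 0.044, 0.001], [0.044, 0.999, 0.0], [-0.001, 0.0, -1.0]]
wrist_force: [-0.8, 0.7, 4.7]
opening: 0.001
finger_force: 2.4
```

servo_tool:
  motion:
    - {"dp": [0, 0, 0.0005], "turn": 0}
    - {"dp": [0, 0, 0.001], "turn": 0}
    - {"dp": [0, 0, 0.0015], "turn": 0}
    - {"dp": [0, 0, 0.002], "turn": 0}
    - {"dp": [0, 0, 0.0025], "turn": 0}

```text
clock: 4.05
position: [670.3, 62.1, 105.3]
tcp_rot: [[-0.999, 0.044, 0.001], [0.044, 0.999, 0.0], [-0.001, 0.0, -1.0]]
wrist_force: [-0.4, 0.1, 4.1]
opening: 0.0
finger_force: 2.4
```

```bash
python3 - <<'E'
from h import *
s=ctrl.grab_frame("scene"); cv2.imwrite("pics/s3.png",cv2.resize(s["color"][130:300,190:390,::-1],None,fx=4,fy=3.5))
o=ctrl.observe();print(o["position"],o["wrist_force"])
E
```

```text
[670.2063538   62.11680318 105.11026741] [0.67963822 0.99297653 4.99541793]
```

View pics/s3.png

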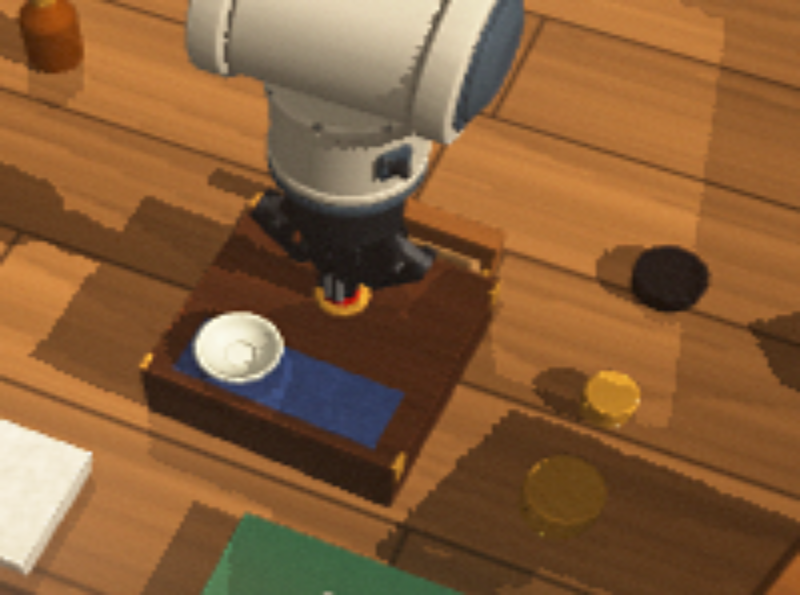

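servo_tool:
  motion:
    - {"dp": [0, 0, -0.005], "turn": 0}
    - {"dp": [0, 0, -0.02], "turn": 0}
    - {"dp": [0.005, 0.02, -0.045], "turn": 0}
    - {"dp": [0.01, 0.05, -0.06], "turn": 0}
    - {"dp": [0.015, 0.085, -0.06], "turn": 0}

```text
clock: 4.52
position: [660.1, 147.5, 168.6]
tcp_rot: [[-0.999, 0.046, 0.005], [0.046, 0.999, 0.0], [-0.005, 0.001, -1.0]]
wrist_force: [0.9, -0.7, 0.8]
opening: -0.002
finger_force: 0.0
```

servo_tool:
  motion:
    - {"dp": [0.005, 0.035, 0], "turn": 0}
    - {"dp": [0.01, 0.07, 0], "turn": 0}
    - {"dp": [0.013, 0.095, 0], "turn": 0}
    - {"dp": [0.015, 0.11, 0], "turn": 0}
    - {"dp": [0.015, 0.114, 0], "turn": 0}
  hand: 0.07

```text
clock: 4.93
position: [648.0, 264.6, 164.8]
tcp_rot: [[-0.999, 0.042, -0.0], [0.042, 0.999, 0.0], [0.0, 0.0, -1.0]]
wrist_force: [-0.2, -0.1, 0.2]
opening: 0.711
finger_force: 0.0
```

```bash
python3 - <<'E'
from h import *
o=ctrl.observe();print(o["position"],o["opening"])
s=ctrl.grab_frame("scene"); cv2.imwrite("pics/s4.png",cv2.resize(s["color"][130:300,190:390,::-1],None,fx=4,fy=3.5))
f=ctrl.grab_frame("top")
a=cv2.resize(f["color"][120:260,110:310,::-1],None,fx=4,fy=4); cv2.imwrite("pics/t4.png",a)
E
```

```text
[647.98126031 264.622841   164.75245401] 0.7106860160877666
```

View pics/s4.png

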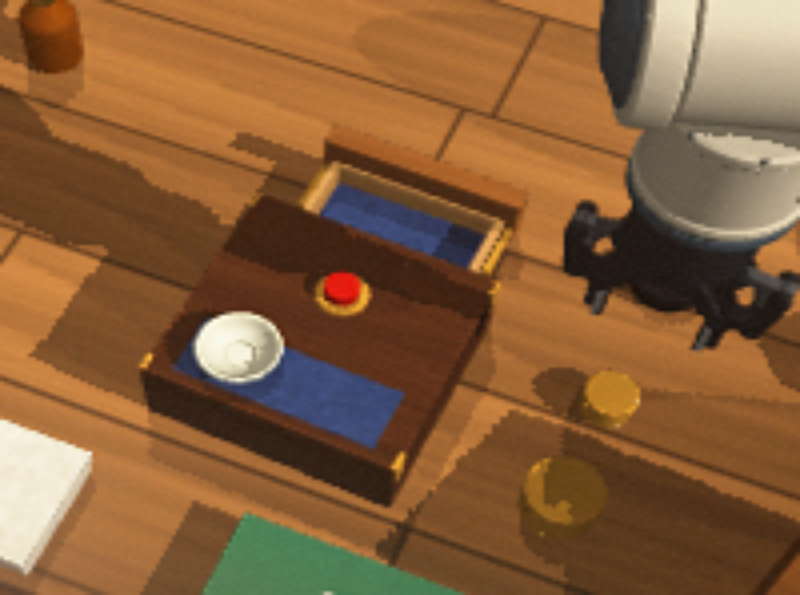

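View pics/t4.png

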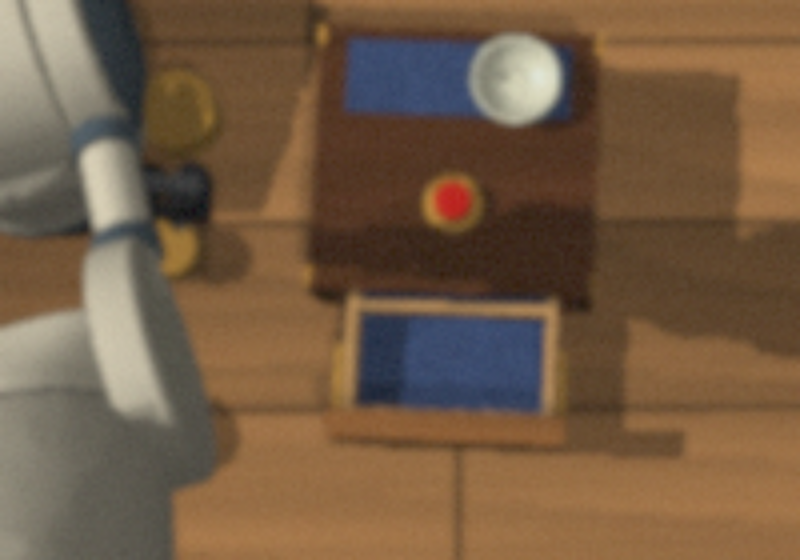

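The tray is fully out and empty. Its blue well in t4 spans (357,315)–(547,410), which is top (199,199)–(247,222). The tin is still in place under the gripper, so I'll descend onto it.

servo_tool:
  motion:
    - {"dp": [-0.001, -0.002, 0.015], "turn": 0}
    - {"dp": [-0.001, -0.002, 0.045], "turn": 0}
    - {"dp": [-0.001, -0.002, 0.075], "turn": 0}
    - {"dp": [-0.001, -0.002, 0.095], "turn": 0}
    - {"dp": [-0.001, -0.002, 0.1], "turn": 0}

```text
clock: 5.45
position: [648.1, 257.7, 61.2]
tcp_rot: [[-0.999, 0.046, -0.005], [0.046, 0.999, -0.002], [0.005, -0.002, -1.0]]
wrist_force: [-0.3, 0.6, -0.2]
opening: 0.819
finger_force: 0.0
```

servo_tool:
  motion:
    - {"dp": [0, 0, 0.01], "turn": 0}
    - {"dp": [0, 0, 0.02], "turn": 0}
    - {"dp": [0, 0, 0.03], "turn": 0}
    - {"dp": [0, 0, 0.038], "turn": 0}
    - {"dp": [0, 0, 0.041], "turn": 0}

```text
clock: 5.87
position: [649.3, 259.9, 22.8]
tcp_rot: [[-0.999, 0.044, -0.001], [0.044, 0.999, -0.0], [0.001, -0.0, -1.0]]
wrist_force: [0.4, 1.4, -0.4]
opening: 0.822
finger_force: 0.0
```

servo_tool:
  motion:
    - {"dp": [0, 0, 0], "turn": 0}
    - {"dp": [0, 0, 0], "turn": 0}
    - {"dp": [0, 0, 0], "turn": 0}
    - {"dp": [0, 0, 0], "turn": 0}
    - {"dp": [0, 0, 0], "turn": 0}
  hand: 0.03
  force: 25

```text
clock: 6.28
position: [650.0, 260.4, 24.5]
tcp_rot: [[-0.999, 0.044, 0.001], [0.044, 0.999, 0.0], [-0.001, 0.0, -1.0]]
wrist_force: [-1.1, 0.2, 5.6]
opening: 0.455
finger_force: 25.7
```

servo_tool:
  motion:
    - {"dp": [0, 0, 0], "turn": 0}
    - {"dp": [0, 0, -0.001], "turn": 0}
    - {"dp": [0, 0, -0.005], "turn": 0}
    - {"dp": [0, 0, -0.008], "turn": 0}
    - {"dp": [0, 0, -0.01], "turn": 0}

```text
clock: 6.7
position: [649.7, 260.2, 34.3]
tcp_rot: [[-0.999, 0.044, 0.0], [0.044, 0.999, 0.0], [-0.0, 0.0, -1.0]]
wrist_force: [0.7, -0.6, -0.6]
opening: 0.453
finger_force: 25.3
```

```bash
python3 - <<'E'
from h import *
o=ctrl.observe();print(o["position"],o["opening"]*85.4,o["finger_force"])
f=ctrl.grab_frame("top")
c,st=blob(f,(95,80,30),(130,255,255),(190,185,260,235)); print(c,st,ray(f,c,14),ray(f,(199.3,198.8),14),ray(f,(246.7,222.5),14), ray(f,(223,120+440/4.),66))
E
```

```text
[649.74101943 260.1920467   34.27778785] 38.677368776989404 25.319265997968614
[222.59070796 210.1050885 ] [200 199  45  23 904] [569.30869037  66.71269145  14.        ] [601.25054026 131.4437723   14.        ] [5.34553486e+02 1.62341513e-01 1.40000000e+01] [511.35650672  62.70494362  66.        ]
```

servo_tool:
  motion:
    - {"dp": [0.0, 0, -0.015], "turn": 0}
    - {"dp": [0.01, 0, -0.04], "turn": 0}
    - {"dp": [0.025, 0, -0.065], "turn": 0}
    - {"dp": [0.045, -0.01, -0.08], "turn": 0}
    - {"dp": [0.06, -0.03, -0.08], "turn": 0}

```text
clock: 7.17
position: [588.8, 234.6, 117.2]
tcp_rot: [[-0.999, 0.043, 0.005], [0.043, 0.999, 0.002], [-0.005, 0.002, -1.0]]
wrist_force: [0.7, 0.4, -1.4]
opening: 0.453
finger_force: 25.6
```

servo_tool:
  motion:
    - {"dp": [0.008, -0.03, 0], "turn": 0}
    - {"dp": [0.011, -0.06, 0], "turn": 0}
    - {"dp": [0.011, -0.095, 0], "turn": 0}
    - {"dp": [0.011, -0.13, 0], "turn": 0}
    - {"dp": [0.011, -0.15, 0], "turn": 0}

```text
clock: 7.58
position: [570.3, 80.6, 114.0]
tcp_rot: [[-0.999, 0.045, -0.0], [0.045, 0.999, -0.001], [0.0, -0.001, -1.0]]
wrist_force: [0.7, 0.8, -1.3]
opening: 0.459
finger_force: 25.5
```

servo_tool:
  motion:
    - {"dp": [0, -0.01, 0], "turn": 0}
    - {"dp": [0, -0.016, 0], "turn": 0}
    - {"dp": [0, -0.016, 0], "turn": 0}
    - {"dp": [0, -0.016, 0], "turn": 0}
    - {"dp": [0, -0.016, 0], "turn": 0}

```text
clock: 8.0
position: [570.1, 68.6, 113.8]
tcp_rot: [[-0.999, 0.043, 0.0], [0.043, 0.999, 0.0], [-0.0, 0.0, -1.0]]
wrist_force: [0.3, -0.2, -1.2]
opening: 0.454
finger_force: 25.5
```

servo_tool:
  motion:
    - {"dp": [0, -0.001, 0.015], "turn": 0}
    - {"dp": [0, -0.001, 0.04], "turn": 0}
    - {"dp": [0, -0.001, 0.06], "turn": 0}
    - {"dp": [0, -0.001, 0.068], "turn": 0}
    - {"dp": [0, -0.001, 0.07], "turn": 0}

```text
clock: 8.42
position: [569.1, 67.3, 42.4]
tcp_rot: [[-0.999, 0.043, -0.003], [0.043, 0.999, 0.0], [0.003, -0.0, -1.0]]
wrist_force: [-0.8, 0.5, -0.6]
opening: 0.456
finger_force: 25.5
```

servo_tool:
  motion:
    - {"dp": [0, 0, 0], "turn": 0}
    - {"dp": [0, 0, 0.001], "turn": 0}
    - {"dp": [0, 0, 0.0015], "turn": 0}
    - {"dp": [0, 0, 0.002], "turn": 0}
    - {"dp": [0, 0, 0.002], "turn": 0}

```text
clock: 8.83
position: [570.3, 66.5, 42.4]
tcp_rot: [[-0.999, 0.044, 0.001], [0.044, 0.999, -0.0], [-0.001, 0.0, -1.0]]
wrist_force: [0.8, -0.3, -0.6]
opening: 0.455
finger_force: 25.6
```

servo_tool:
  motion:
    - {"dp": [0, 0, 0.0005], "turn": 0}
    - {"dp": [0, 0, 0.001], "turn": 0}
    - {"dp": [0, 0, 0.0015], "turn": 0}
    - {"dp": [0, 0, 0.0015], "turn": 0}
    - {"dp": [0, 0, 0.0015], "turn": 0}

```text
clock: 9.25
position: [569.9, 66.5, 40.2]
tcp_rot: [[-0.999, 0.044, -0.0], [0.044, 0.999, -0.0], [0.0, -0.0, -1.0]]
wrist_force: [0.1, 0.2, -0.5]
opening: 0.457
finger_force: 25.6
```

servo_tool:
  motion:
    - {"dp": [0, 0, 0.0005], "turn": 0}
    - {"dp": [0, 0, 0.001], "turn": 0}
    - {"dp": [0, 0, 0.0012], "turn": 0}
    - {"dp": [0, 0, 0.0012], "turn": 0}
    - {"dp": [0, 0, 0.0012], "turn": 0}

```text
clock: 9.67
position: [570.0, 66.5, 39.1]
tcp_rot: [[-0.999, 0.044, -0.0], [0.044, 0.999, -0.0], [0.0, -0.0, -1.0]]
wrist_force: [0.4, 0.1, -0.8]
opening: 0.457
finger_force: 25.6
```

servo_tool:
  motion:
    - {"dp": [0, 0, 0.0003], "turn": 0}
    - {"dp": [0, 0, 0.0006], "turn": 0}
    - {"dp": [0, 0, 0.0006], "turn": 0}
    - {"dp": [0, 0, 0.0006], "turn": 0}
    - {"dp": [0, 0, 0.0006], "turn": 0}

```text
clock: 10.08
position: [570.0, 66.5, 38.5]
tcp_rot: [[-0.999, 0.044, 0.0], [0.044, 0.999, 0.0], [-0.0, 0.0, -1.0]]
wrist_force: [0.6, 0.2, -0.6]
opening: 0.453
finger_force: 25.7
```

servo_tool:
  motion:
    - {"dp": [0, 0, 0.0003], "turn": 0}
    - {"dp": [0, 0, 0.0006], "turn": 0}
    - {"dp": [0, 0, 0.0009], "turn": 0}
    - {"dp": [0, 0, 0.001], "turn": 0}
    - {"dp": [0, 0, 0.001], "turn": 0}

```text
clock: 10.5
position: [570.6, 66.5, 38.3]
tcp_rot: [[-0.999, 0.044, 0.002], [0.044, 0.999, -0.0], [-0.002, 0.0, -1.0]]
wrist_force: [-1.1, -0.6, 14.8]
opening: 0.456
finger_force: 26.8
```

Contact at z ≈ 38.4. I'll ease off before releasing.

servo_tool:
  motion:
    - {"dp": [0, 0, -0.0009], "turn": 0}
    - {"dp": [0, 0, -0.0009], "turn": 0}
    - {"dp": [0, 0, -0.0009], "turn": 0}
    - {"dp": [0, 0, -0.0009], "turn": 0}
    - {"dp": [0, 0, -0.0009], "turn": 0}

```text
clock: 10.92
position: [570.1, 66.5, 38.5]
tcp_rot: [[-0.999, 0.044, 0.0], [0.044, 0.999, 0.0], [-0.0, 0.0, -1.0]]
wrist_force: [-0.3, -0.7, 5.6]
opening: 0.457
finger_force: 26.0
```

servo_tool:
  motion:
    - {"dp": [0, 0, 0], "turn": 0}
    - {"dp": [0, 0, 0], "turn": 0}
    - {"dp": [0, 0, 0], "turn": 0}
    - {"dp": [0, 0, 0], "turn": 0}
    - {"dp": [0, 0, 0], "turn": 0}
  hand: 0.062

```text
clock: 11.33
position: [569.9, 66.5, 38.3]
tcp_rot: [[-0.999, 0.044, -0.0], [0.044, 0.999, -0.0], [0.0, -0.0, -1.0]]
wrist_force: [0.4, -0.0, -0.3]
opening: 0.73
finger_force: 0.0
```

servo_tool:
  motion:
    - {"dp": [0, 0, -0.005], "turn": 0}
    - {"dp": [0, 0, -0.02], "turn": 0}
    - {"dp": [0, 0, -0.045], "turn": 0}
    - {"dp": [0, 0, -0.065], "turn": 0}
    - {"dp": [0, 0, -0.07], "turn": 0}

```text
clock: 11.75
position: [571.3, 66.6, 111.6]
tcp_rot: [[-0.999, 0.044, 0.004], [0.044, 0.999, 0.0], [-0.004, 0.0, -1.0]]
wrist_force: [0.9, -0.0, 1.5]
opening: 0.725
finger_force: 0.0
```

```bash
python3 - <<'E'
from h import *
o=ctrl.observe();print(o["position"],o["opening"]*85.4,o["finger_force"])
s=ctrl.grab_frame("scene"); f=ctrl.grab_frame("top")
a=cv2.resize(s["color"][130:280,190:340,::-1],(400,400)); b=cv2.resize(f["color"][130:250,170:290,::-1],(400,400)); cv2.imwrite("pics/st5.png",np.hstack([a,b]))
E
```

```text
[571.29809391  66.55001772 111.56502288] 61.9094062708839 0.0
```

View pics/st5.png

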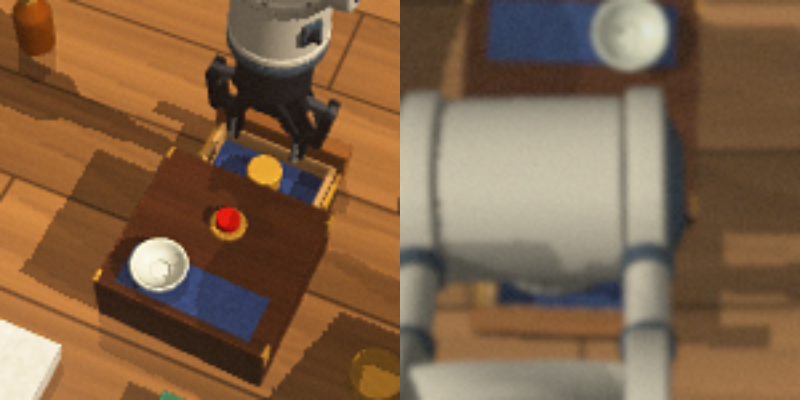

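The tin stands upright in the middle of the front compartment, at st5 (265,172). Next I'll close the hand, go in front of the plate and feel for its face.

servo_tool:
  motion:
    - {"dp": [0.01, 0, 0], "turn": 0}
    - {"dp": [0.035, 0, 0], "turn": 0}
    - {"dp": [0.07, 0, 0], "turn": 0}
    - {"dp": [0.095, 0, 0], "turn": 0}
    - {"dp": [0.105, 0, 0], "turn": 0}
  hand: 0.0

```text
clock: 12.27
position: [459.5, 71.3, 107.2]
tcp_rot: [[-0.999, 0.044, -0.006], [0.044, 0.999, -0.0], [0.006, -0.0, -1.0]]
wrist_force: [0.8, 0.1, -0.3]
opening: 0.019
finger_force: 0.0
```

servo_tool:
  motion:
    - {"dp": [0, 0, 0.01], "turn": 0}
    - {"dp": [0, 0, 0.03], "turn": 0}
    - {"dp": [0, 0, 0.05], "turn": 0}
    - {"dp": [0, 0, 0.059], "turn": 0}
    - {"dp": [0, 0, 0.06], "turn": 0}

```text
clock: 12.68
position: [463.6, 71.1, 46.5]
tcp_rot: [[-0.999, 0.044, -0.004], [0.044, 0.999, -0.0], [0.004, -0.0, -1.0]]
wrist_force: [-0.1, 0.2, 0.2]
opening: 0.003
finger_force: 0.0
```

servo_tool:
  motion:
    - {"dp": [-0.003, 0, 0], "turn": 0}
    - {"dp": [-0.006, 0, 0], "turn": 0}
    - {"dp": [-0.009, 0, 0], "turn": 0}
    - {"dp": [-0.011, 0, 0], "turn": 0}
    - {"dp": [-0.012, 0, 0], "turn": 0}

```text
clock: 13.1
position: [477.9, 70.6, 48.9]
tcp_rot: [[-0.999, 0.044, 0.001], [0.044, 0.999, 0.0], [-0.001, 0.0, -1.0]]
wrist_force: [-0.4, -0.1, -0.2]
opening: 0.005
finger_force: 0.0
```

servo_tool:
  motion:
    - {"dp": [0, 0, 0], "turn": 0}
    - {"dp": [-0.001, 0, 0], "turn": 0}
    - {"dp": [-0.002, 0, 0], "turn": 0}
    - {"dp": [-0.003, 0, 0], "turn": 0}
    - {"dp": [-0.004, 0, 0], "turn": 0}

```text
clock: 13.52
position: [481.1, 70.4, 48.4]
tcp_rot: [[-0.999, 0.044, -0.0], [0.044, 0.999, -0.0], [0.0, -0.0, -1.0]]
wrist_force: [-0.5, 0.9, -0.2]
opening: -0.003
finger_force: 0.0
```

servo_tool:
  motion:
    - {"dp": [-0.001, 0, 0], "turn": 0}
    - {"dp": [-0.002, 0, 0], "turn": 0}
    - {"dp": [-0.003, 0, 0], "turn": 0}
    - {"dp": [-0.004, 0, 0], "turn": 0}
    - {"dp": [-0.005, 0, 0], "turn": 0}

```text
clock: 13.93
position: [486.1, 70.2, 48.3]
tcp_rot: [[-0.999, 0.044, -0.0], [0.044, 0.999, 0.0], [0.0, 0.0, -1.0]]
wrist_force: [-0.7, -0.0, 0.4]
opening: 0.0
finger_force: 0.0
```

servo_tool:
  motion:
    - {"dp": [-0.001, 0, 0], "turn": 0}
    - {"dp": [-0.002, 0, 0], "turn": 0}
    - {"dp": [-0.003, 0, 0], "turn": 0}
    - {"dp": [-0.004, 0, 0], "turn": 0}
    - {"dp": [-0.005, 0, 0], "turn": 0}

```text
clock: 14.35
position: [491.2, 70.0, 48.4]
tcp_rot: [[-0.999, 0.044, 0.0], [0.044, 0.999, -0.0], [-0.0, -0.0, -1.0]]
wrist_force: [0.2, -0.5, -0.3]
opening: 0.002
finger_force: 0.0
```

servo_tool:
  motion:
    - {"dp": [-0.001, 0, 0], "turn": 0}
    - {"dp": [-0.002, 0, 0], "turn": 0}
    - {"dp": [-0.003, 0, 0], "turn": 0}
    - {"dp": [-0.004, 0, 0], "turn": 0}
    - {"dp": [-0.005, 0, 0], "turn": 0}

```text
clock: 14.77
position: [496.1, 69.8, 48.4]
tcp_rot: [[-0.999, 0.044, -0.0], [0.044, 0.999, 0.0], [0.0, 0.0, -1.0]]
wrist_force: [0.2, -0.4, 0.5]
opening: 0.002
finger_force: 0.0
```

servo_tool:
  motion:
    - {"dp": [-0.001, 0, 0], "turn": 0}
    - {"dp": [-0.002, 0, 0], "turn": 0}
    - {"dp": [-0.003, 0, 0], "turn": 0}
    - {"dp": [-0.004, 0, 0], "turn": 0}
    - {"dp": [-0.005, 0, 0], "turn": 0}

```text
clock: 15.18
position: [500.8, 69.6, 48.3]
tcp_rot: [[-0.999, 0.044, -0.001], [0.044, 0.999, 0.0], [0.001, -0.0, -1.0]]
wrist_force: [-2.2, 0.4, 1.7]
opening: -0.004
finger_force: 1.0
```

Contact came at about x = 500 (−2 N). I'll push smoothly most of the way, then slowly.

servo_tool:
  motion:
    - {"dp": [-0.0015, 0, 0], "turn": 0}
    - {"dp": [-0.0035, 0, 0], "turn": 0}
    - {"dp": [-0.006, 0, 0], "turn": 0}
    - {"dp": [-0.0085, 0, 0], "turn": 0}
    - {"dp": [-0.011, 0, 0], "turn": 0}

```text
clock: 15.6
position: [512.2, 69.1, 48.4]
tcp_rot: [[-0.999, 0.044, -0.0], [0.044, 0.999, 0.0], [0.0, 0.0, -1.0]]
wrist_force: [-2.2, 0.4, 1.2]
opening: 0.001
finger_force: 1.3
```

servo_tool:
  motion:
    - {"dp": [-0.0025, 0, 0], "turn": 0}
    - {"dp": [-0.005, 0, 0], "turn": 0}
    - {"dp": [-0.0075, 0, 0], "turn": 0}
    - {"dp": [-0.01, 0, 0], "turn": 0}
    - {"dp": [-0.0125, 0, 0], "turn": 0}

```text
clock: 16.02
position: [524.7, 68.5, 48.4]
tcp_rot: [[-0.999, 0.044, -0.0], [0.044, 0.999, -0.0], [0.0, -0.0, -1.0]]
wrist_force: [-2.2, 1.3, 1.3]
opening: 0.001
finger_force: 1.5
```

servo_tool:
  motion:
    - {"dp": [-0.0025, 0, 0], "turn": 0}
    - {"dp": [-0.005, 0, 0], "turn": 0}
    - {"dp": [-0.0075, 0, 0], "turn": 0}
    - {"dp": [-0.01, 0, 0], "turn": 0}
    - {"dp": [-0.0125, 0, 0], "turn": 0}

```text
clock: 16.43
position: [537.2, 67.9, 48.4]
tcp_rot: [[-0.999, 0.044, -0.0], [0.044, 0.999, 0.0], [0.0, 0.0, -1.0]]
wrist_force: [-3.0, 1.2, 1.8]
opening: 0.003
finger_force: 1.8
```

servo_tool:
  motion:
    - {"dp": [-0.0025, 0, 0], "turn": 0}
    - {"dp": [-0.005, 0, 0], "turn": 0}
    - {"dp": [-0.0075, 0, 0], "turn": 0}
    - {"dp": [-0.0095, 0, 0], "turn": 0}
    - {"dp": [-0.0105, 0, 0], "turn": 0}

```text
clock: 16.85
position: [547.8, 67.5, 48.3]
tcp_rot: [[-0.999, 0.044, 0.0], [0.044, 0.999, 0.0], [-0.0, 0.0, -1.0]]
wrist_force: [-3.7, 1.3, 2.4]
opening: 0.005
finger_force: 1.9
```

servo_tool:
  motion:
    - {"dp": [-0.001, 0, 0], "turn": 0}
    - {"dp": [-0.002, 0, 0], "turn": 0}
    - {"dp": [-0.003, 0, 0], "turn": 0}
    - {"dp": [-0.004, 0, 0], "turn": 0}
    - {"dp": [-0.005, 0, 0], "turn": 0}

```text
clock: 17.27
position: [552.5, 67.3, 48.4]
tcp_rot: [[-0.999, 0.044, -0.0], [0.044, 0.999, 0.0], [0.0, 0.0, -1.0]]
wrist_force: [-4.3, 1.8, 0.7]
opening: -0.002
finger_force: 2.0
```

servo_tool:
  motion:
    - {"dp": [-0.001, 0, 0], "turn": 0}
    - {"dp": [-0.002, 0, 0], "turn": 0}
    - {"dp": [-0.003, 0, 0], "turn": 0}
    - {"dp": [-0.004, 0, 0], "turn": 0}
    - {"dp": [-0.005, 0, 0], "turn": 0}

```text
clock: 17.68
position: [557.6, 67.1, 48.4]
tcp_rot: [[-0.999, 0.044, -0.0], [0.044, 0.999, 0.0], [0.0, 0.0, -1.0]]
wrist_force: [-3.4, 2.7, 1.3]
opening: -0.001
finger_force: 2.1
```

servo_tool:
  motion:
    - {"dp": [-0.001, 0, 0], "turn": 0}
    - {"dp": [-0.002, 0, 0], "turn": 0}
    - {"dp": [-0.003, 0, 0], "turn": 0}
    - {"dp": [-0.004, 0, 0], "turn": 0}
    - {"dp": [-0.005, 0, 0], "turn": 0}

```text
clock: 18.1
position: [562.4, 66.8, 48.3]
tcp_rot: [[-0.999, 0.044, -0.0], [0.044, 0.999, 0.0], [0.0, 0.0, -1.0]]
wrist_force: [-6.2, 2.7, 2.7]
opening: 0.001
finger_force: 3.7
```

servo_tool:
  motion:
    - {"dp": [-0.001, 0, 0], "turn": 0}
    - {"dp": [-0.002, 0, 0], "turn": 0}
    - {"dp": [-0.003, 0, 0], "turn": 0}
    - {"dp": [-0.004, 0, 0], "turn": 0}
    - {"dp": [-0.005, 0, 0], "turn": 0}

```text
clock: 18.52
position: [566.4, 66.6, 48.3]
tcp_rot: [[-0.999, 0.044, -0.002], [0.044, 0.999, -0.0], [0.002, -0.0, -1.0]]
wrist_force: [-10.7, 2.6, 6.5]
opening: 0.0
finger_force: 5.5
```

servo_tool:
  motion:
    - {"dp": [-0.0008, 0, 0], "turn": 0}
    - {"dp": [-0.0016, 0, 0], "turn": 0}
    - {"dp": [-0.0024, 0, 0], "turn": 0}
    - {"dp": [-0.0032, 0, 0], "turn": 0}
    - {"dp": [-0.004, 0, 0], "turn": 0}

```text
clock: 18.93
position: [570.0, 66.5, 48.3]
tcp_rot: [[-0.999, 0.044, -0.003], [0.044, 0.999, 0.0], [0.003, -0.0, -1.0]]
wrist_force: [-12.4, 2.7, 7.9]
opening: -0.002
finger_force: 6.4
```

servo_tool:
  motion:
    - {"dp": [-0.0006, 0, 0], "turn": 0}
    - {"dp": [-0.0012, 0, 0], "turn": 0}
    - {"dp": [-0.0018, 0, 0], "turn": 0}
    - {"dp": [-0.0024, 0, 0], "turn": 0}
    - {"dp": [-0.003, 0, 0], "turn": 0}

```text
clock: 19.35
position: [573.7, 66.3, 48.2]
tcp_rot: [[-0.999, 0.044, -0.002], [0.044, 0.999, -0.0], [0.002, -0.0, -1.0]]
wrist_force: [-7.4, 2.1, 2.5]
opening: -0.004
finger_force: 4.0
```

servo_tool:
  motion:
    - {"dp": [-0.0005, 0, 0], "turn": 0}
    - {"dp": [-0.001, 0, 0], "turn": 0}
    - {"dp": [-0.0015, 0, 0], "turn": 0}
    - {"dp": [-0.002, 0, 0], "turn": 0}
    - {"dp": [-0.002, 0, 0], "turn": 0}

```text
clock: 19.77
position: [575.9, 66.2, 48.2]
tcp_rot: [[-0.999, 0.044, -0.001], [0.044, 0.999, -0.0], [0.001, -0.0, -1.0]]
wrist_force: [-7.0, 2.3, 1.4]
opening: 0.0
finger_force: 3.6
```

servo_tool:
  motion:
    - {"dp": [-0.0005, 0, 0], "turn": 0}
    - {"dp": [-0.001, 0, 0], "turn": 0}
    - {"dp": [-0.0015, 0, 0], "turn": 0}
    - {"dp": [-0.0015, 0, 0], "turn": 0}
    - {"dp": [-0.0015, 0, 0], "turn": 0}

```text
clock: 20.18
position: [577.3, 66.1, 48.2]
tcp_rot: [[-0.999, 0.044, -0.001], [0.044, 0.999, -0.0], [0.001, -0.0, -1.0]]
wrist_force: [-7.8, 2.9, 3.0]
opening: 0.001
finger_force: 3.7
```

servo_tool:
  motion:
    - {"dp": [-0.0004, 0, 0], "turn": 0}
    - {"dp": [-0.0008, 0, 0], "turn": 0}
    - {"dp": [-0.001, 0, 0], "turn": 0}
    - {"dp": [-0.001, 0, 0], "turn": 0}
    - {"dp": [-0.001, 0, 0], "turn": 0}

```text
clock: 20.6
position: [578.3, 66.1, 48.2]
tcp_rot: [[-0.999, 0.044, -0.001], [0.044, 0.999, -0.0], [0.001, -0.0, -1.0]]
wrist_force: [-7.9, 2.5, 2.4]
opening: -0.001
finger_force: 3.8
```

```bash
python3 - <<'E'
from h import *
s=ctrl.grab_frame("scene"); c,st=blob(s,(0,180,130),(6,255,255),(260,200,290,225)); print("btn",c,st)
o=ctrl.observe();print(o["position"],o["wrist_force"])
E
```

```text
btn [275.17857143 212.30357143] [271 209   9   8  56]
[578.28242493  66.09993459  48.21854403] [-7.47371387  2.08345439  2.52965123]
```

servo_tool:
  motion:
    - {"dp": [-0.0004, 0, 0], "turn": 0}
    - {"dp": [-0.0008, 0, 0], "turn": 0}
    - {"dp": [-0.001, 0, 0], "turn": 0}
    - {"dp": [-0.001, 0, 0], "turn": 0}
    - {"dp": [-0.001, 0, 0], "turn": 0}

```text
clock: 21.07
position: [579.8, 66.0, 48.3]
tcp_rot: [[-0.999, 0.044, -0.001], [0.044, 0.999, -0.0], [0.001, -0.0, -1.0]]
wrist_force: [-4.1, 2.1, 1.3]
opening: 0.004
finger_force: 2.5
```

```bash
cat > b.py <<'E'
from h import *
s=ctrl.grab_frame("scene"); c,st=blob(s,(0,180,130),(6,255,255),(260,200,290,225)); print("btn",c,st)
o=ctrl.observe();print(o["position"],o["wrist_force"])
E
python3 b.py
```

```text
btn [275.25396825 211.73015873] [271 208   9   9  63]
[579.77839796  66.03153374  48.24935442] [-5.81089156  2.88394618  1.3113477 ]
```

The force dropped and the button is back up, so the tray clicked. I'll retreat gently.

servo_tool:
  motion:
    - {"dp": [0.001, 0, 0], "turn": 0}
    - {"dp": [0.003, 0, 0], "turn": 0}
    - {"dp": [0.007, 0, 0], "turn": 0}
    - {"dp": [0.012, 0, 0], "turn": 0}
    - {"dp": [0.02, 0, 0], "turn": 0}

```text
clock: 21.53
position: [560.1, 66.9, 48.5]
tcp_rot: [[-0.999, 0.044, 0.001], [0.044, 0.999, -0.0], [-0.001, -0.0, -1.0]]
wrist_force: [-0.5, -0.1, 0.0]
opening: 0.001
finger_force: 0.0
```

servo_tool:
  motion:
    - {"dp": [0.02, 0, 0], "turn": 0}
    - {"dp": [0.05, 0, 0], "turn": 0}
    - {"dp": [0.08, 0, -0.01], "turn": 0}
    - {"dp": [0.1, 0, -0.03], "turn": 0}
    - {"dp": [0.1, 0, -0.05], "turn": 0}

```text
clock: 21.95
position: [453.9, 71.5, 98.1]
tcp_rot: [[-0.999, 0.044, -0.007], [0.044, 0.999, -0.0], [0.007, -0.0, -1.0]]
wrist_force: [1.1, 0.6, -0.7]
opening: -0.002
finger_force: 0.0
```

servo_tool:
  motion:
    - {"dp": [0, 0, -0.02], "turn": 0}
    - {"dp": [0, 0, -0.05], "turn": 0}
    - {"dp": [0, 0, -0.08], "turn": 0}
    - {"dp": [0, 0, -0.1], "turn": 0}
    - {"dp": [0, 0, -0.1], "turn": 0}

```text
clock: 22.37
position: [461.2, 71.4, 202.0]
tcp_rot: [[-0.999, 0.044, 0.006], [0.044, 0.999, 0.0], [-0.006, 0.0, -1.0]]
wrist_force: [1.3, 0.1, 0.6]
opening: -0.002
finger_force: 0.0
```

```bash
python3 b.py; python3 - <<'E'
from h import *
s=ctrl.grab_frame("scene"); f=ctrl.grab_frame("top")
a=cv2.resize(s["color"][130:280,190:390,::-1],(480,400)); b=cv2.resize(f["color"][120:250,140:290,::-1],(320,400)); cv2.imwrite("pics/st6.png",np.hstack([a,b]))
E
```

```text
btn [275.25    211.65625] [271 207   9  10  64]
[460.55839204  71.37249441 200.11747852] [-0.524687   -0.76046762 -1.02047471]
```

View pics/st6.png

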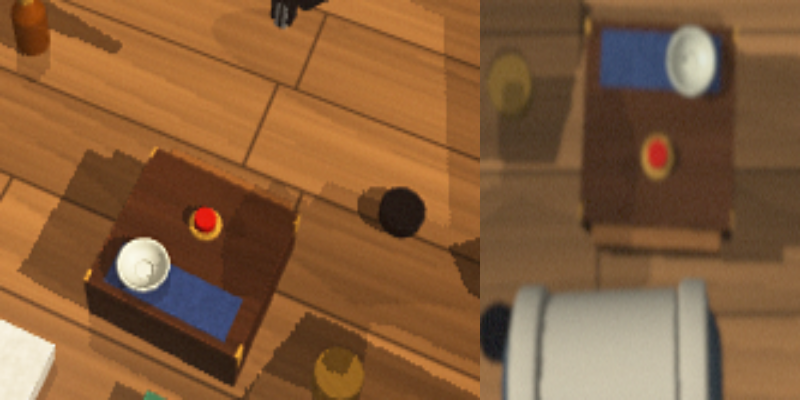

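The tray is shut, the button is up at st6 (205,220), the bystanders are undisturbed and the arm is clear.

```bash
python3 -c "
from station import ctrl
print(ctrl.finish_job())"
```

```text
the job is handed in; nothing more can be done
None
```

The small tin is upright in the tray's front compartment, and the tray is clicked shut with the button back up; pushing it home read at most 15 N on the wrist at the end of each move. I handed the job in at about 22.5 s.

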